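# Lay out the press change-over kit

## Robot

A 7-joint arm with a two-finger parallel gripper is mounted at the origin on a cart in front of the work surface, level with it; the furniture and walls round the work are solid. World frame = base frame: x ahead of the robot, y to its left, z up, the work surface at z = 0. Lengths are in m, angles in rad, forces in N, time in s.
With the tool pointing down it reaches from about 0.35 to 0.9 m from the base axis. Payload 8.1 kg.
Tool frame: the origin (TCP) lies on the centre line of the jaws, within the pads' length; the fingertips stand 19 mm ahead of it and the grasp point (between the pads) is the TCP; z points along the fingers, y is the direction in which the jaws open and shut (so a half turn about z gives the same grasp; the last joint's range is limited). The gripper opens to 92 mm and grips with 3 to 60 N. Pads are 19 mm wide; open, the fingers measure 130 mm over their backs; the gripper's body (75 mm by 190 mm) begins 47 mm behind the grasp point.
Start: joints at [-1.344, 0.434, 0.025, 1.573, -0.012, 1.134, -0.075], TCP at [0.202, 0.591, 0.246] pointing down, gripper open.
Joint ranges: [-2.62, 2.62], [-0.44, 2.09], [-1.27, 1.32], [0.08, 2.57], [-1.32, 4.46], [0.12, 2], [-2.74, 2.74]. Speed limits (rad/s): [2.22, 2.22, 3.01, 3.01, 3.14, 3.14, 3.14].

## Interface

Orientations are given as a rotation vector (axis times angle).
In Python, from cell import monitor, imaging, workorder, outline_of gives the robot as it stands.
- The arm moves only by the tool move_arm, never from a script. Its argument "series" is a list of rows, each a list of 6 numbers: the shift along the world's x, y, z in cm, then the turn, a rotation vector about the world's x, y, z in degrees. A call has 1 to 8 rows; each row shifts and turns the commanded pose from where the row before left it; what a row does not reach is not made up. A row lasts 1/10 s, in which the tool goes at most 50 mm and 8.59 degrees, less where a joint would pass 70% of its speed; a pose out of reach is approached as far as the arm can. A call with a gripper value outside its range is refused whole. "grip" is the opening, from 0 (shut) to 1 (fully open), set as the call begins (left out, the last holds). The fingers move at their own pace and stop on an object; "force" is the grip in N (left out, the last holds). Time passes only in rows, so rows that do not move let the fingers close. It gives the time, the measured TCP pose, the force and the opening at its end, in the units of the state.
- monitor.observe(): the state, without advancing time (a new reading comes with each control period).
- imaging.get_image(name): name is "side" or "top" or "wrist"; returns a dict with "color" (420x560x3 uint8, red, green, blue), "fx", "fy", "cx", "cy" (pixels), "rvec" (rotation vector, rad) and "tvec" (3), from world to camera coordinates, as OpenCV has them; the wrist camera has in their place "mount" (4x4, takes a point from camera to tool coordinates, whose origin is the TCP and whose axes are the flange's). Camera axes: x right, y down, z forward; pixel columns grow to the right and rows downward; lengths in m; the calibration is good to about 2 mm. A picture is of the moment at which its call begins: read the wrist's pose just before it. There is no depth.
- workorder.sign_off(): hands the job in, once; it reports no verdict.
Trained networks look in the newest picture that a camera, given by its name, has taken for a name from the list of things; names that differ only in an ending like _2 or _b are one class to them, and where a whole thing is asked for, a point or a joint stands for the part that bears it (a point fixed in the world has none). Each returns a list of dicts, best first, with "p" (0 to 1); they miss things now and then, are a little off and sometimes report something else, mostly with a low value. They report only what shows in the picture. A call takes as long as a camera call.
- outline_of(camera, thing): "mask" (420x560 bool, what is visible of it) and "rect" ([left, top, width, height] in pixels, round what is visible of it).
The state is a dict: "clock": time; "joints": joint angles; "dq": joint speeds; "joint_efforts": joint torques, N m; "position": TCP position; "ee_rot": TCP orientation; "force": force on the tool from outside, world axes, zero at the start; "ft_torque": the same for the moment, N m; "width": opening from 0.0 (shut) to 1.0 (fully open).
Only numpy, scipy, OpenCV 4.12 (cv2) and the standard library are available. Lean on these libraries where they do the work, as an engineer would, in place of code of your own. Each camera call takes 0.05 s, during which the arm holds its last target. There are 200 camera calls.

## Task

Lay out the press change-over kit, each piece in the holder made for it: stand the steel punch upright in the round blue dish, lay the black bar flat in the yellow nest between its four corner stops, lay the wooden push stick centred across both forked rests of the green rack, and put the brass-coloured bush flat in the middle of the ring on the round black pad. Leave the plain grey bush and the tape roll where they are.

Things in the scene. Friction and masses are not known exactly. Their poses are not given: they have to be found in the camera images.
- punch_centre (a point): Spare grey steel punch, standing upright: a round flange 40 mm in diameter and 17 mm high at the foot, above it a round shank 24 mm in diameter to grasp, 64 mm high in all, 0.32 kg. The point is on its axis at half height (32 mm above its foot); z is its axis, up.
- black_bar_centre (a point): Black flat steel bar lying flat, 118 mm long (its x), 48 mm wide (its y), 9 mm thick (z, up), 0.42 kg; grasp across the width. The point is its centre.
- push_stick_centre (a point): Plain square-edged hardwood push stick, brown, lying flat, 170 mm long (its y), 21 mm wide (its x), 19 mm high (z, up), 0.05 kg. The point is its centre.
- brass_bush_centre (a point): Brass-yellow turned bush (short ring) lying flat, 38 mm in diameter, 12 mm high, 0.05 kg; grasp across the outside. Its bore is solid to touch. The point is its centre; z is its axis, up.
- dark_bush_centre (a point): Bystander: a plain grey bush (short ring) lying flat, 34 mm in diameter, 13 mm high, loose. To be left alone. The point is its centre.
- tape_centre (a point): Bystander: a roll of cream masking tape lying flat, 104 mm in diameter, 25 mm high, loose. To be left alone. The point is its centre.
- dish_seat (a point): Fixed round blue dish for the punch, 74 mm in outer diameter, with a dark round spot on its floor. The floor is 6 mm above the bench and 60 mm in diameter, the rim rises 6 mm above the floor. The point is the centre of the floor's top.
- nest_seat (a point): Fixed yellow nest for the bar: a base plate 150 mm (its x) by 80 mm (its y) and 6 mm thick, with four L-shaped corner stops that rise 8 mm above the plate and leave 138 mm (x) by 68 mm (y) between them; the stops reach 22 mm along each long side and 20 mm along each short side, so the middle 106 mm of each long side is open for fingers. The point is the centre of the plate's top, on which the bar lies; z up.
- rack_seat (a point): Fixed green rack for the push stick: a base plate 64 mm (its x) by 130 mm (its y) and 6 mm thick, with two forked rests, each 12 mm thick, at y = -55 and +55 mm. The stick lies along y across both rests, whose floors are 16 mm above the bench, between prongs 41 mm apart (in x) that rise 14 mm above the floors. Between the rests it is open for fingers down to the base plate. The point is in the middle between the rests, at the height of their floors; z up.
- pad_seat (a point): Fixed round black pad for the brass bush, 62 mm in diameter, 8 mm high, flat on top, with a brass ring outline 48 mm outside and 40 mm inside let in flush, which shows round a bush set in the middle. The point is the centre of its top.

How it is judged:
At the end, for the whole second after the job is handed in: Seated flat and at rest: punch upright in the dish within 15 mm of centre; bar in the nest within 15 mm each way and 0.25 rad; stick on both rests within 15 mm across, 20 mm along, 0.25 rad; brass bush on the pad within 12 mm of the ring's centre. The two bystanders moved at most 30 mm (horizontal distance between punch_centre and dish_seat below 0.015 m and z of punch_centre in the frame of dish_seat between 0.028 and 0.036 m and angle between punch_centre's own z axis and vertical below 0.12 rad and linear speed of each of punch, brass_bush, black_bar, push_stick below 0.02 m/s and horizontal distance between brass_bush_centre and pad_seat below 0.012 m and z of brass_bush_centre in the frame of pad_seat between 0.002 and 0.01 m and angle between the z axis of brass_bush_centre and the z axis of pad_seat, either way round below 0.12 rad and x of black_bar_centre in the frame of nest_seat between -0.015 and 0.015 m and y of black_bar_centre in the frame of nest_seat between -0.015 and 0.015 m and z of black_bar_centre in the frame of nest_seat between 0.0005 and 0.0085 m and angle between the x axis of black_bar_centre and the x axis of nest_seat, either way round below 0.25 rad and angle between black_bar_centre's own x axis and vertical between 1.47 and 1.67 rad and x of push_stick_centre in the frame of rack_seat between -0.015 and 0.015 m and y of push_stick_centre in the frame of rack_seat between -0.02 and 0.02 m and z of push_stick_centre in the frame of rack_seat between 0.0055 and 0.0135 m and angle between the y axis of push_stick_centre and the y axis of rack_seat, either way round below 0.25 rad and angle between push_stick_centre's own y axis and vertical between 1.47 and 1.67 rad); the robot touches nothing.
It fails at once if the plain grey bush is shifted by more than 30 mm (distance of dark_bush_centre from where it was at the start of the episode above 0.03 m).
It fails at once if the tape roll is shifted by more than 30 mm (distance of tape_centre from where it was at the start of the episode above 0.03 m).
It also fails if it takes over 102 s, if anything falls off the work surface, if the arm or the gripper's body presses on something with over 40 N, if the wrist force passes 120 N, or if a joint passes its speed limit or range.

## Working session

There is one attempt and no reset: what is moved stays moved. The work goes in short steps, Python scripts to look and compute and a tool call to move; the robot and the scene stay as the last step left them, time stands still between calls to the robot, and variables do not carry over. Pictures are saved under pics/ and viewed, about 12 in all and at most 16, crops included, and the job is handed in when it is done.

Besides the shell and the picture viewer there is one more tool, called after "Call:" as name(argument=value, ...), one argument or row to a line, values as JSON. move_arm: Moves the arm, as the interface text tells. Its arguments: {"type":"object","properties":{"series":{"type":"array"},"grip":{"type":"number"},"force":{"type":"number"}},"required":["series"]}

```bash
ls; mkdir -p pics; cat > h.py <<'E'
import numpy as np, cv2
from scipy.spatial.transform import Rotation as R
from cell import monitor, imaging, workorder, outline_of
def cam(name):
    s=monitor.observe(); im=imaging.get_image(name)
    K=np.array([[im['fx'],0,im['cx']],[0,im['fy'],im['cy']],[0,0,1]])
    if 'mount' in im:
        T=np.eye(4);T[:3,:3]=R.from_rotvec(s['ee_rot']).as_matrix();T[:3,3]=s['position']
        T=T@np.array(im['mount'])
        Rw,c=T[:3,:3],T[:3,3]
    else:
        Rc=R.from_rotvec(np.ravel(im['rvec'])).as_matrix();Rw=Rc.T;c=-Rc.T@np.ravel(im['tvec'])
    return im['color'],K,Rw,c
def plane(px,K,Rw,c,z):
    px=np.atleast_2d(np.asarray(px,float))
    d=(Rw@np.linalg.inv(K)@np.c_[px,np.ones(len(px))].T).T
    return c+d*((z-c[2])/d[:,2])[:,None]
def save(col,n): cv2.imwrite('pics/'+n,col[:,:,::-1])
E
python3 - <<'E'
from h import *
a=cam('top');save(a[0],'top.png')
H=dict(punch_centre=.05,black_bar_centre=.009,push_stick_centre=.019,brass_bush_centre=.012,dark_bush_centre=.013,tape_centre=.025,dish_seat=.01,nest_seat=.01,rack_seat=.015,pad_seat=.008)
b=cam('side');save(b[0],'side.png')
for n,z in H.items():
  for cn,q in(('top',a),('side',b)):
    for o in outline_of(cn,n)[:2]:
        m=o['mask'].astype(np.uint8)
        cs,_=cv2.findContours(m,cv2.RETR_EXTERNAL,cv2.CHAIN_APPROX_NONE)
        if not cs: continue
        k=max(cs,key=cv2.contourArea)[:,0]
        w=plane(k,*q[1:],z)[:,:2].astype(np.float32)
        r=cv2.minAreaRect(w)
        print(n,cn,round(o['p'],2),o['rect'],np.round(r[0],3),np.round(r[1],3),round(r[2]))
s=monitor.observe();print(s['position'],s['ee_rot'],s['force'],a[3],b[3])
E
```

```text
pics
punch_centre top 0.8 [218.3, 183.5, 12.5, 17.3] [0.593 0.142] [0.038 0.035] 1
punch_centre side 0.69 [272.9, 176.1, 15.8, 22.0] [0.587 0.122] [0.139 0.033] 69
black_bar_centre top 0.82 [206.9, 230.6, 32.2, 49.6] [0.45  0.152] [0.117 0.036] 22
black_bar_centre side 0.59 [206.2, 190.9, 40.9, 23.4] [0.447 0.148] [0.119 0.043] 22
push_stick_centre top 0.97 [336.4, 143.2, 23.5, 69.1] [ 0.632 -0.158] [0.025 0.172] 75
push_stick_centre side 0.91 [308.9, 243.9, 74.4, 15.4] [ 0.629 -0.167] [0.041 0.174] 75
push_stick_centre side 0.63 [240.5, 224.6, 14.4, 13.0] [ 0.448 -0.012] [0.049 0.035] 71
brass_bush_centre top 0.66 [339.9, 144.0, 20.2, 64.7] [ 0.637 -0.159] [0.022 0.167] 74
brass_bush_centre top 0.63 [277.8, 240.8, 19.4, 20.9] [0.455 0.002] [0.036 0.033] 45
brass_bush_centre side 0.59 [239.7, 226.8, 14.4, 10.7] [ 0.45  -0.002] [0.05  0.033] 71
tape_centre top 0.87 [140.2, 233.8, 46.4, 44.0] [0.446 0.282] [0.101 0.104] 11
tape_centre side 0.98 [196.2, 167.1, 34.0, 23.8] [0.438 0.267] [0.141 0.096] 78
dish_seat top 0.83 [394.3, 160.2, 31.3, 28.2] [ 0.636 -0.299] [0.07  0.073] 87
dish_s
[... 276 characters left out ...]
7] [ 0.454 -0.29 ] [0.084 0.138] 89
rack_seat top 0.81 [400.1, 222.1, 27.9, 57.3] [ 0.454 -0.293] [0.064 0.127] 88
rack_seat side 0.78 [258.3, 294.6, 75.1, 49.9] [ 0.451 -0.296] [0.081 0.134] 89
rack_seat side 0.58 [205.4, 193.4, 42.7, 20.2] [0.444 0.139] [0.117 0.043] 22
pad_seat top 0.87 [153.2, 173.9, 26.8, 26.6] [0.606 0.289] [0.057 0.059] 46
pad_seat side 0.61 [252.0, 166.3, 21.9, 11.7] [0.601 0.287] [0.068 0.055] 70
pad_seat side 0.37 [368.5, 281.2, 36.6, 35.0] [ 0.636 -0.297] [0.084 0.073] 58
[0.20243966 0.59133538 0.24575411] [5.15825662e-01 3.09891495e+00 1.09257016e-04] [ 0.29940111  0.58753369 -0.67972273] [ 0.37166284 -0.00616632  1.07928008] [ 0.22457092 -0.75581777  0.56476676]
```

View pics/top.png

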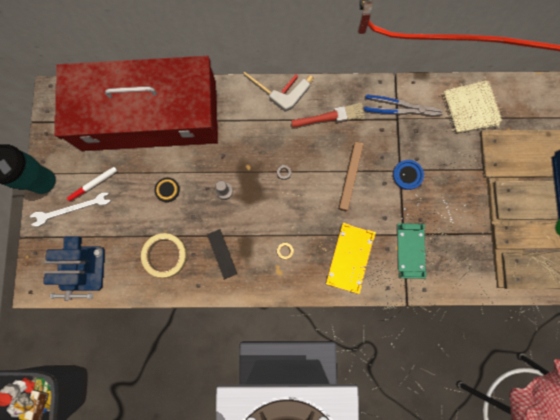

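View pics/side.png

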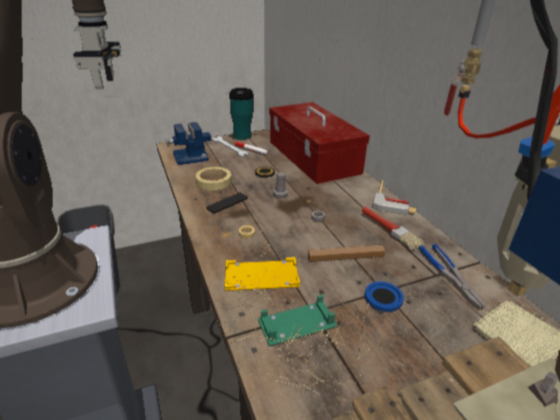

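Call:
move_arm(
  series=[
    [0,0,3,0,0,0],
    [0,-2,3,0,0,0],
    [3,-3.5,1,0,0,0],
    [3,-3.5,0,0,0,0],
    [3,-3.5,0,0,0,0],
    [3,-3.5,0,0,0,0],
    [3,-3.5,0,0,0,0],
    [3,-3.5,0,0,0,0],
  ],
)

```text
clock: 1.9
position: [0.3834, 0.3597, 0.316]
ee_rot: [0.516, 3.099, 0.001]
force: [1.0, 1.2, 0.5]
width: 0.999
```

Call:
move_arm(
  series=[
    [2.5,-3.5,0,0,0,0],
    [2.5,-3.5,0,0,0,0],
    [2.5,-3.5,0,0,0,0],
    [2.5,-3,0,0,0,0],
    [0,-2,0,0,0,0],
    [0,0,0,0,0,0],
    [0,0,0,0,0,0],
    [0,0,0,0,0,0],
  ],
  grip=1,
  force=30,
)

```text
clock: 2.7
position: [0.482, 0.2078, 0.3158]
ee_rot: [-0.513, -3.099, -0.001]
force: [-0.3, -0.9, -0.4]
width: 1.001
```

```bash
cat >> h.py <<'E'
H=dict(punch_centre=.06,black_bar_centre=.009,push_stick_centre=.019,brass_bush_centre=.012,dark_bush_centre=.013,tape_centre=.025,dish_seat=.011,nest_seat=.006,rack_seat=.02,pad_seat=.008)
def look(names,pic=None):
    q=cam('wrist')
    if pic: save(q[0],pic)
    for n in names:
        for o in outline_of('wrist',n)[:2]:
            cs,_=cv2.findContours(o['mask'].astype(np.uint8),cv2.RETR_EXTERNAL,cv2.CHAIN_APPROX_NONE)
            if not cs: continue
            k=max(cs,key=cv2.contourArea)[:,0]
            r=cv2.minAreaRect(plane(k,*q[1:],H[n])[:,:2].astype(np.float32)*100)
            print(n,round(o['p'],2),np.round(o['rect']),np.round(r[0],2),np.round(r[1],1),round(r[2],1))
    s=monitor.observe();print(s['clock'],np.round(s['position'],4),np.round(s['ee_rot'],3),'jaw',np.degrees(np.arctan2(*R.from_rotvec(s['ee_rot']).as_matrix()[[1,0],1])),'F',np.round(s['force'],1),'w',s['width'],'cam',np.round(q[3],3))
E
python3 -c "
from h import *
look(H,'w1.png');print(imaging.get_image('wrist')['mount'])"
```

```text
punch_centre 0.59 [259. 244.  22.  24.] [57.52 15.97] [3.5 3.4] 71.2
black_bar_centre 0.55 [207. 130.  66.  70.] [44.8  15.29] [11.5  3.6] 22.9
brass_bush_centre 0.69 [135. 190.  27.  26.] [45.33  0.53] [3.5 4. ] 23.4
dark_bush_centre 0.85 [186. 296.  22.  22.] [64.11  0.66] [3.5 3.9] 66.6
tape_centre 0.93 [288.  93.  76.  81.] [44.52 28.62] [10.1  9.9] 71.2
nest_seat 0.77 [  8. 172.  73.  68.] [ 41.32 -14.58] [ 9.  10.5] 73.1
nest_seat 0.31 [137. 188.  26.  27.] [45.41  0.24] [4.2 3.8] 71.2
pad_seat 0.82 [336. 215.  39.  39.] [60.23 28.71] [5.8 6.1] 35.5
3.25 [0.4824 0.2064 0.3157] [0.516 3.099 0.   ] jaw 71.10372364148519 F [ 1.  -0.1  0.7] w 0.9989030595315503 cam [0.416 0.23  0.455]
[[-3.39681813e-04 -9.65714957e-01 -2.59604521e-01  6.99323802e-02]
 [ 9.99999895e-01 -4.07882355e-04  2.08841949e-04 -1.68164347e-04]
 [-3.07569897e-04 -2.59604423e-01  9.65714994e-01 -1.39301840e-01]
 [ 0.00000000e+00  0.00000000e+00  0.00000000e+00  1.00000000e+00]]
```

View pics/w1.png

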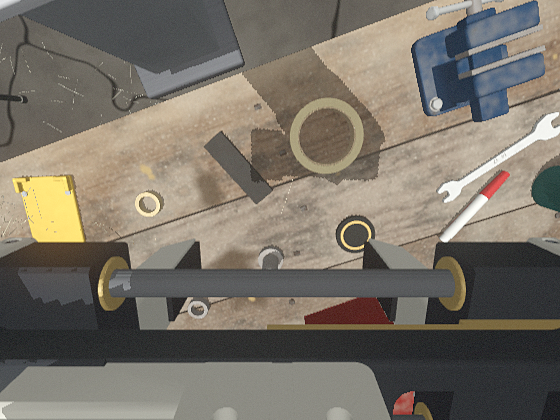

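Call:
move_arm(
  series=[
    [-0.5,-4,-1,0,0,0],
    [-0.5,-4,-2,0,0,0],
    [-0.5,-4,-2,0,0,0],
    [-0.5,-4,-2,0,0,0],
    [-0.8,-4,-2,0,0,0],
    [0,-0.3,-2,0,0,0],
    [0,0,0,0,0,0],
    [0,0,0,0,0,0],
  ],
)

```text
clock: 4.1
position: [0.4547, 0.0039, 0.2061]
ee_rot: [-0.515, -3.099, -0.0]
force: [0.2, 0.3, 0.0]
width: 1.002
```

```bash
python3 -c "
from h import *
look(['brass_bush_centre','nest_seat','rack_seat','push_stick_centre','dish_seat','black_bar_centre'],'w2.png')"
```

```text
brass_bush_centre 0.67 [265. 174.  33.  34.] [45.32  0.25] [3.7 3.8] 89.9
nest_seat 0.95 [100. 154.  89. 114.] [ 42.83 -14.81] [ 8.6 13.4] 75.6
rack_seat 0.77 [  2. 214.  62.  25.] [ 39.73 -27.83] [7.4 3.2] 71.1
rack_seat 0.16 [101. 154.  89. 115.] [ 42.67 -14.05] [ 8.3 12.9] 75.7
push_stick_centre 0.76 [192. 300.  22.  29.] [ 56.48 -13.75] [2.5 4.3] 75.8
4.45 [0.4548 0.0039 0.2062] [5.140e-01 3.098e+00 1.000e-03] jaw 71.16136635428201 F [-0.1 -0.1 -0.1] w 1.00097027157563 cam [0.388 0.026 0.345]
```

View pics/w2.png

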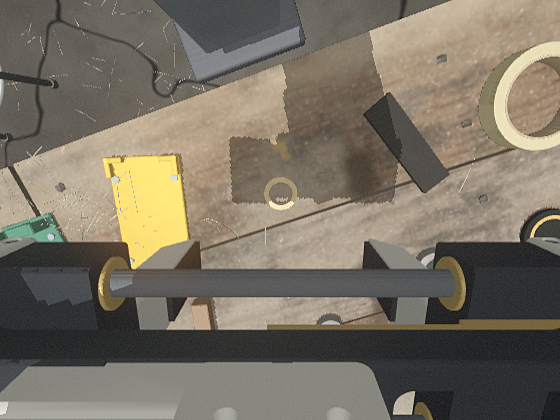

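Call:
move_arm(
  series=[
    [-0.1,-0.1,-4,0,0,0],
    [0,0,-4,0,0,0],
    [0,0,-4,0,0,0],
    [0,0,-3,0,0,0],
    [0,0,-2,0,0,0],
    [0,0,-1,0,0,0],
    [0,0,-0.5,0,0,0],
    [0,0,0,0,0,0],
  ],
  grip=1,
)

```text
clock: 5.25
position: [0.4537, 0.0024, 0.0209]
ee_rot: [0.516, 3.099, 0.0]
force: [-1.0, -0.7, 1.0]
width: 1.001
```

Call:
move_arm(
  series=[
    [0,0,0,0,0,0],
    [0,0,0,0,0,0],
    [0,0,0,0,0,0],
    [0,0,0,0,0,0],
    [0,0,0,0,0,0],
    [0,0,0,0,0,0],
    [0,0,0,0,0,0],
    [0,0,0,0,0,0],
  ],
  grip=0,
  force=20,
)

```text
clock: 6.05
position: [0.4534, 0.0023, 0.0207]
ee_rot: [-0.516, -3.099, -0.0]
force: [-0.3, 0.4, 0.0]
width: 0.398
```

Call:
move_arm(
  series=[
    [0,0,2,0,0,0],
    [0,0,4,0,0,0],
    [0,1,4.5,0,0,0],
    [2,3.5,3,0,0,0],
    [2,4,1.5,0,0,0],
    [2,4,0,0,0,0],
    [2,4,0,0,0,0],
    [2,4,0,0,0,0],
  ],
)

```text
clock: 6.85
position: [0.5537, 0.2089, 0.1707]
ee_rot: [0.516, 3.099, 0.0]
force: [1.2, -0.9, -1.0]
width: 0.399
```

Call:
move_arm(
  series=[
    [2,4,0,0,0,0],
    [2,3,0,0,0,0],
    [1,1,0,0,0,0],
    [0,0,0,0,0,0],
    [0,0,0,0,0,0],
  ],
)

```text
clock: 7.35
position: [0.6029, 0.2863, 0.17]
ee_rot: [-0.516, -3.098, 0.002]
force: [-0.5, 0.2, -0.8]
width: 0.397
```

```bash
python3 -c "
from h import *
look(['brass_bush_centre','pad_seat','punch_centre'],'w3.png')"
```

```text
brass_bush_centre 0.97 [248. 225.  69.  43.] [65.03 26.97] [7.2 4.6] 71.1
pad_seat 0.71 [255. 170.  58.  58.] [60.33 28.88] [6.2 6. ] 65.1
punch_centre 0.61 [139. 216.  40.  26.] [58.23 17.92] [3.6 2. ] 71.1
punch_centre 0.27 [ 35.  30. 119. 118.] [46.41 18.02] [9.7 3.1] 22.2
7.55 [0.603  0.286  0.1708] [-0.518 -3.098  0.   ] jaw 71.02705656814813 F [ 0.4 -0.4 -0.9] w 0.3969863508557757 cam [0.537 0.309 0.309]
```

View pics/w3.png

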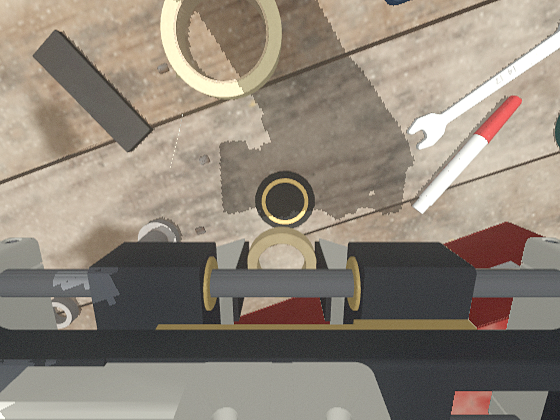

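Call:
move_arm(
  series=[
    [0,0.2,-4,0,0,0],
    [0,0,-4,0,0,0],
    [0,0,-3,0,0,0],
    [0,0,-2,0,0,0],
    [0,0,-0.8,0,0,0],
    [0,0,-0.3,0,0,0],
    [0,0,-0.1,0,0,0],
    [0,0,0,0,0,0],
  ],
)

```text
clock: 8.35
position: [0.6041, 0.2894, 0.0299]
ee_rot: [0.516, 3.097, 0.002]
force: [0.3, 0.6, 0.2]
width: 0.398
```

Call:
move_arm(
  series=[
    [0,0,0,0,0,0],
    [0,0,0,0,0,0],
    [0,0,0,0,0,0],
    [0,0,0,0,0,0],
    [0,0,2,0,0,0],
    [0,0,4,0,0,0],
    [0,0,4,0,0,0],
    [0,0,4,0,0,0],
  ],
  grip=0.8,
)

```text
clock: 9.15
position: [0.6031, 0.289, 0.1701]
ee_rot: [-0.516, -3.099, 0.0]
force: [0.1, 1.0, -0.1]
width: 0.796
```

```bash
python3 -c "
from h import *
look(['brass_bush_centre','pad_seat','punch_centre','black_bar_centre'])"
```

```text
brass_bush_centre 0.8 [262. 180.  37.  41.] [60.59 28.9 ] [3.9 4.1] 26.2
pad_seat 0.69 [254. 172.  58.  59.] [60.47 28.94] [6.1 6. ] 25.8
punch_centre 0.56 [138. 219.  38.  38.] [58.73 17.97] [3.4 3.1] 32.6
black_bar_centre 0.77 [ 32.  32. 118. 115.] [44.93 15.37] [11.6  3.6] 21.9
9.4 [0.603  0.2891 0.1684] [-0.516 -3.099 -0.   ] jaw 71.10519331853652 F [-0.1 -0.7 -0.4] w 0.8005939563239342 cam [0.537 0.311 0.309]
```

Call:
move_arm(
  series=[
    [-2,-2,1,0,0,8],
    [-3,-2.6,0,0,0,8],
    [-3,-3,0,0,0,8],
    [-3,-3,0,0,0,8],
    [-3,-3,0,0,0,8],
    [-1.4,0,0,0,0,1],
    [0,0,0,0,0,0],
    [0,0,0,0,0,0],
  ],
  grip=0.8,
)

```text
clock: 10.2
position: [0.4497, 0.1539, 0.1783]
ee_rot: [0.601, -3.083, -0.0]
force: [-0.4, -0.2, 0.2]
width: 0.8
```

```bash
python3 -c "
from h import *
look(['punch_centre','black_bar_centre'],'w4.png')"
```

```text
punch_centre 0.91 [213. 297.  30.  32.] [56.44 14.45] [3.4 3.3] 22.0
punch_centre 0.51 [  1.   0.  65. 148.] [42.59 -9.03] [ 4.8 11.5] 73.2
black_bar_centre 0.56 [264. 138.  36. 109.] [44.85 15.17] [11.6  3.5] 22.1
10.35 [0.4502 0.154  0.1783] [-0.602  3.083 -0.   ] jaw 112.1060392830468 F [-0.1 -0.2  0. ] w 0.8015787251890798 cam [0.385 0.128 0.318]
```

View pics/w4.png

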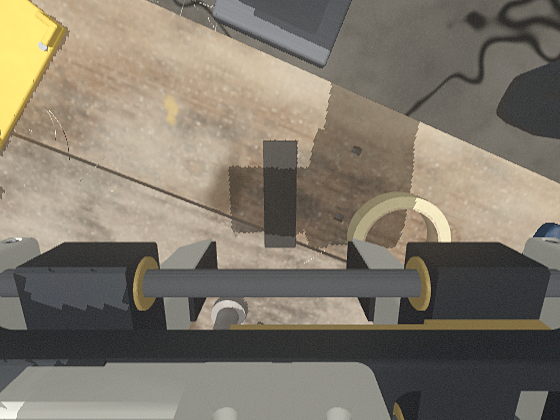

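Call:
move_arm(
  series=[
    [-0.1,-0.2,-4,0,0,0],
    [0,0,-4,0,0,0],
    [0,0,-3.5,0,0,0],
    [0,0,-2.5,0,0,0],
    [0,0,-1.2,0,0,0],
    [0,0,-0.5,0,0,0],
    [0,0,0,0,0,0],
    [0,0,0,0,0,0],
  ],
)

```text
clock: 11.15
position: [0.4491, 0.1515, 0.0225]
ee_rot: [-0.602, 3.082, 0.001]
force: [-0.2, -0.2, 0.2]
width: 0.798
```

Call:
move_arm(
  series=[
    [0,0,0,0,0,0],
    [0,0,0,0,0,0],
    [0,0,0,0,0,0],
    [0,0,0,0,0,0],
    [0,0,0,0,0,0],
    [0,0,0,0,0,0],
    [0,0,0,0,0,0],
  ],
  grip=0,
  force=40,
)

```text
clock: 11.85
position: [0.4483, 0.1512, 0.0216]
ee_rot: [0.602, -3.083, -0.0]
force: [0.1, 0.4, 2.8]
width: 0.362
```

Call:
move_arm(
  series=[
    [0,0,2,0,0,0],
    [0,0,4,0,0,0],
    [0,-1,4,0,0,0],
    [0,-3,3,0,0,-8],
    [0,-4,2,0,0,-8],
    [-0.3,-4,0,0,0,-8],
    [-0.3,-4,0,0,0,-8],
    [-0.3,-4,0,0,0,-6],
  ],
)

```text
clock: 12.65
position: [0.4383, -0.0503, 0.1714]
ee_rot: [-0.443, -3.11, -0.0]
force: [1.2, -0.8, -4.6]
width: 0.359
```

Call:
move_arm(
  series=[
    [0,-4,0,0,0,0],
    [0,-4,0,0,0,0],
    [0,-2.3,0,0,0,0],
    [0,0,0,0,0,0],
    [0,0,0,0,0,0],
  ],
)

```text
clock: 13.15
position: [0.4385, -0.1519, 0.171]
ee_rot: [-0.437, -3.109, -0.0]
force: [0.2, 0.4, -6.1]
width: 0.361
```

```bash
python3 -c "
from h import *
look(['nest_seat','black_bar_centre','rack_seat'],'w5.png')"
```

```text
nest_seat 0.91 [240. 123.  84. 116.] [ 42.36 -14.68] [ 8.2 12.2] 73.9
nest_seat 0.39 [102. 185.  82.  58.] [ 41.98 -29.82] [7.6 6.4] 87.1
black_bar_centre 0.63 [250. 156.  68. 164.] [ 45.3  -15.56] [ 6.8 12. ] 73.9
rack_seat 0.94 [103. 185.  82.  56.] [ 41.71 -29.08] [7.2 6.1] 87.8
13.35 [ 0.4392 -0.1507  0.1714] [-4.320e-01 -3.111e+00 -1.000e-03] jaw 74.20729148779425 F [ 0.4  0.2 -4.8] w 0.3628907699898025 cam [ 0.371 -0.133  0.31 ]
```

View pics/w5.png

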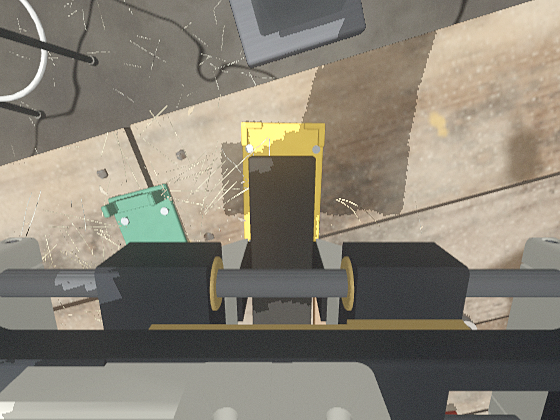

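Call:
move_arm(
  series=[
    [-0.2,0,-4,0,0,0],
    [0,0,-4,0,0,0],
    [0,0,-3,0,0,0],
    [0,0,-2,0,0,0],
    [0,0,-0.8,0,0,0],
    [0,0,-0.3,0,0,0],
    [0,0,-0.2,0,0,0],
    [0,0,0,0,0,0],
  ],
)

```text
clock: 14.15
position: [0.438, -0.1518, 0.0293]
ee_rot: [0.434, 3.11, 0.0]
force: [-0.2, 0.2, -4.9]
width: 0.363
```

```bash
python3 -c "
from h import *
look([])"
```

```text
14.2 [ 0.438  -0.1519  0.0294] [0.434 3.11  0.   ] jaw 74.11104893365582 F [ 0.   0.7 -4.1] w 0.3609698961122547 cam [ 0.371 -0.133  0.169]
```

Call:
move_arm(
  series=[
    [0,0,-0.15,0,0,0],
    [0,0,0,0,0,0],
  ],
)

```text
clock: 14.4
position: [0.438, -0.1519, 0.0277]
ee_rot: [0.434, 3.11, 0.0]
force: [0.7, 0.5, 0.5]
width: 0.364
```

Call:
move_arm(
  series=[
    [0,0,0,0,0,0],
    [0,0,0,0,0,0],
    [0,0,0,0,0,0],
    [0,0,2,0,0,0],
    [0,0,4,0,0,0],
    [1,0,4,0,0,0],
    [3,0,4,0,0,0],
    [4,0,1.5,0,0,0],
  ],
  grip=0.65,
)

```text
clock: 15.2
position: [0.5184, -0.1526, 0.1864]
ee_rot: [0.436, 3.107, 0.001]
force: [1.1, -0.5, -0.2]
width: 0.652
```

Call:
move_arm(
  series=[
    [4,0,0,0,0,0],
    [4,-0.5,0,0,0,0],
    [3,-0.5,0,0,0,0],
    [0,0,0,0,0,0],
    [0,0,0,0,0,0],
  ],
)

```text
clock: 15.7
position: [0.6271, -0.162, 0.1814]
ee_rot: [-0.435, -3.11, 0.001]
force: [-1.0, 0.6, -0.3]
width: 0.652
```

```bash
python3 -c "
from h import *
look(['nest_seat','black_bar_centre','rack_seat','push_stick_centre','dish_seat'],'w6.png')"
```

```text
nest_seat 0.87 [191.   0.  88.  86.] [ 47.41 -16.32] [8.1 7.3] 74.0
black_bar_centre 0.78 [216.   0.  42.  64.] [ 46.72 -16.11] [3.8 5.6] 74.1
black_bar_centre 0.6 [ 26.   4. 124. 135.] [ 45.46 -29.75] [ 7.3 12.9] 88.3
rack_seat 0.56 [ 29.   0. 126. 139.] [ 45.87 -29.2 ] [ 7.1 12.5] 88.1
push_stick_centre 0.65 [133. 206.  64.  53.] [ 62.51 -28.5 ] [7.  5.3] 51.3
push_stick_centre 0.6 [276. 118.  22. 151.] [ 62.73 -15.64] [ 2.3 15.6] 74.9
dish_seat 0.74 [131. 206.  66.  51.] [ 62.66 -28.97] [7.3 5.3] 53.3
dish_seat 0.44 [217.   0.  39.  66.] [ 46.75 -16.05] [3.6 5.5] 74.1
16.0 [ 0.6267 -0.1618  0.1825] [4.350e-01 3.111e+00 1.000e-03] jaw 74.08363578902568 F [-0.   1.  -0.4] w 0.6531903396618421 cam [ 0.56  -0.143  0.321]
```

View pics/w6.png

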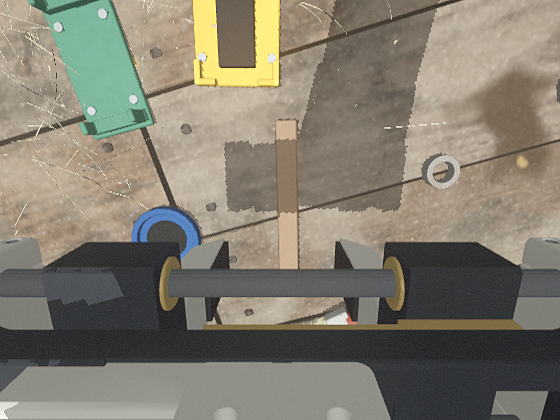

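Call:
move_arm(
  series=[
    [0.6,0.4,-4,0,0,0.8],
    [0,0,-4,0,0,0],
    [0,0,-3.5,0,0,0],
    [0,0,-2.5,0,0,0],
    [0,0,-1.3,0,0,0],
    [0,0,-0.5,0,0,0],
    [0,0,0,0,0,0],
    [0,0,0,0,0,0],
  ],
)

```text
clock: 16.8
position: [0.6343, -0.1582, 0.0256]
ee_rot: [0.413, 3.112, -0.0]
force: [-0.1, -0.9, 0.6]
width: 0.655
```

Call:
move_arm(
  series=[
    [0,0,0,0,0,0],
    [0,0,0,0,0,0],
    [0,0,0,0,0,0],
    [0,0,0,0,0,0],
    [0,0,0,0,0,0],
    [0,0,0,0,0,0],
    [0,0,0,0,0,0],
  ],
  grip=0,
  force=20,
)

```text
clock: 17.5
position: [0.6333, -0.1578, 0.0241]
ee_rot: [-0.413, -3.114, -0.0]
force: [-0.6, -0.4, 1.6]
width: 0.228
```

Call:
move_arm(
  series=[
    [0,0,2,0,0,0],
    [0,0,4,0,0,0],
    [0,0,5,0,0,0],
    [0,-1,4.5,0,0,0],
    [-1,-4,1,0,0,7],
    [-1,-4,0,0,0,6],
    [-1,-4,0,0,0,0],
    [-1,-0.6,0,0,0,0],
  ],
)

```text
clock: 18.3
position: [0.5909, -0.3007, 0.1895]
ee_rot: [-0.069, -3.141, 0.006]
force: [-0.1, -0.8, -0.4]
width: 0.229
```

Call:
move_arm(
  series=[
    [0,0,0,0,0,0],
    [0,0,0,0,0,0],
  ],
)

```text
clock: 18.5
position: [0.5938, -0.2923, 0.1888]
ee_rot: [0.056, 3.141, 0.002]
force: [0.3, 0.4, -0.1]
width: 0.224
```

```bash
python3 -c "
from h import *
look(['rack_seat','push_stick_centre','dish_seat'],'w7.png')"
```

```text
rack_seat 0.74 [241.   1.  65. 122.] [ 46.55 -29.56] [ 6.1 10.5] 88.4
push_stick_centre 0.68 [256.  98.  46. 223.] [ 58.31 -29.21] [ 4.4 17.7] 88.3
dish_seat 0.87 [244. 210.  66.  30.] [ 62.43 -32.44] [1.7 3.8] 83.5
18.7 [ 0.5943 -0.2919  0.1889] [5.300e-02 3.141e+00 1.000e-03] jaw 88.05630618505528 F [-0.2  0.2  0.1] w 0.22501243354171743 cam [ 0.524 -0.29   0.328]
```

View pics/w7.png

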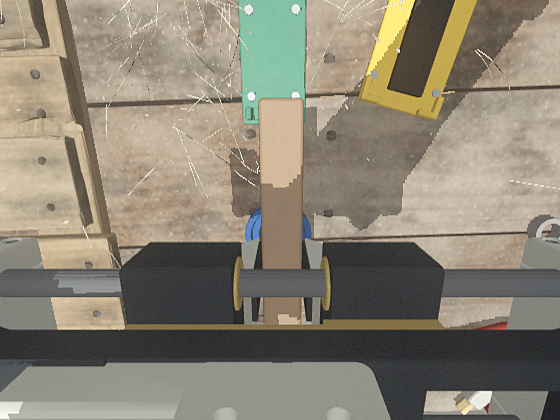

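```bash
python3 -c "
from h import *
q=cam('wrist')
for z in(.006,.03):print(z,plane([(241.5,60),(305,60),(243,123),(241,2),(305,2)],*q[1:],z).round(4).tolist())"
```

```text
0.006 [[0.4585, -0.3261, 0.006], [0.4606, -0.2642, 0.006], [0.5174, -0.3286, 0.006], [0.4092, -0.3232, 0.006], [0.4112, -0.2635, 0.006]]
0.03 [[0.4634, -0.3234, 0.03], [0.4654, -0.2661, 0.03], [0.518, -0.3257, 0.03], [0.4178, -0.3207, 0.03], [0.4196, -0.2655, 0.03]]
```

Call:
move_arm(
  series=[
    [-4,-0.1,0,0,0,0.4],
    [-4,-0.1,0,0,0,0],
    [-4,-0.1,0,0,0,0],
    [-2.2,0,0,0,0,0],
    [0,0,0,0,0,0],
  ],
)

```text
clock: 19.25
position: [0.4484, -0.2969, 0.1894]
ee_rot: [-0.05, -3.14, -0.001]
force: [0.2, 0.2, 0.1]
width: 0.224
```

```bash
python3 -c "
from h import *
look(['rack_seat','push_stick_centre'],'w8.png')"
```

```text
rack_seat 0.63 [253. 141.  60. 100.] [ 44.25 -26.94] [ 1.1 10.7] 88.4
19.4 [ 0.4527 -0.2964  0.1894] [ 0.044  3.14  -0.   ] jaw 88.37935366566182 F [ 1.2 -0.1  0.3] w 0.22789674578710092 cam [ 0.379 -0.295  0.329]
```

View pics/w8.png

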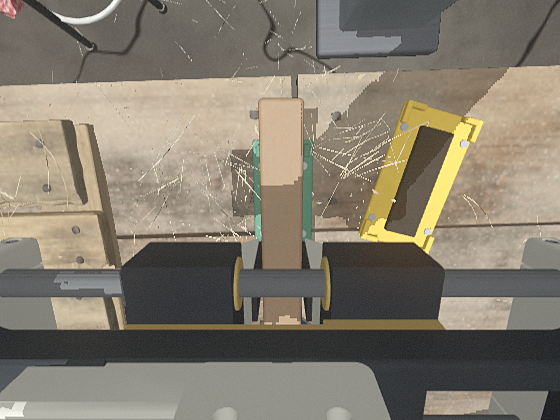

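Call:
move_arm(
  series=[
    [0,0.1,-4,0,0,0],
    [0,0,-4,0,0,0],
    [0,0,-3,0,0,0],
    [0,0,-2,0,0,0],
    [0,0,-1,0,0,0],
    [0,0,-0.5,0,0,0],
    [0,0,-0.2,0,0,0],
    [0,0,0,0,0,0],
  ],
)

```text
clock: 20.2
position: [0.452, -0.2961, 0.0427]
ee_rot: [0.046, 3.14, -0.001]
force: [0.5, 0.2, -0.2]
width: 0.227
```

Call:
move_arm(
  series=[
    [0,0,0,0,0,0],
    [0,0,-0.15,0,0,0],
    [0,0,0,0,0,0],
  ],
)

```text
clock: 20.5
position: [0.4515, -0.2959, 0.0409]
ee_rot: [0.047, 3.141, -0.0]
force: [0.2, -0.2, -0.5]
width: 0.229
```

Call:
move_arm(
  series=[
    [0,0,-0.08,0,0,0],
    [0,0,0,0,0,0],
  ],
)

```text
clock: 20.7
position: [0.4515, -0.2959, 0.0401]
ee_rot: [0.047, 3.141, -0.0]
force: [-0.8, 0.1, 3.4]
width: 0.225
```

Call:
move_arm(
  series=[
    [0,0,0,0,0,0],
    [0,0,0,0,0,0],
    [0,0,0,0,0,0],
    [0,0,2,0,0,0],
    [0,0,4,0,0,0],
    [1,0,4,0,0,0],
    [3,0,4,0,0,0],
    [4,0,2,0,0,0],
  ],
  grip=0.55,
)

```text
clock: 21.5
position: [0.5317, -0.2972, 0.204]
ee_rot: [0.05, 3.138, -0.003]
force: [1.1, -1.5, -0.5]
width: 0.55
```

Call:
move_arm(
  series=[
    [4,0,2,0,0,0],
    [3,0,1,0,0,0],
    [0,0,0,0,0,0],
    [0,0,0,0,0,0],
  ],
)

```text
clock: 21.9
position: [0.6013, -0.2957, 0.2291]
ee_rot: [-0.046, -3.14, 0.0]
force: [-0.7, 0.1, 0.3]
width: 0.554
```

```bash
python3 -c "
from h import *
H['push_stick_centre']=.035
look(['rack_seat','push_stick_centre','dish_seat'],'w9.png')"
```

```text
rack_seat 0.68 [245.   2.  62. 115.] [ 46.29 -27.49] [ 2.2 11.3] 88.6
push_stick_centre 0.64 [265.   0.  25. 136.] [ 47.44 -29.65] [ 2.2 12.6] 88.0
dish_seat 0.61 [250. 188.  58.  58.] [ 63.71 -29.68] [7.3 7.4] 61.4
dish_seat 0.57 [351.   0. 110. 116.] [ 45.48 -15.91] [ 8.5 11.8] 75.5
22.1 [ 0.6    -0.2962  0.2294] [-4.90e-02 -3.14e+00 -1.00e-03] jaw 88.22647644851384 F [-0.7 -0.7 -0.6] w 0.549204992774394 cam [ 0.531 -0.294  0.369]
```

View pics/w9.png

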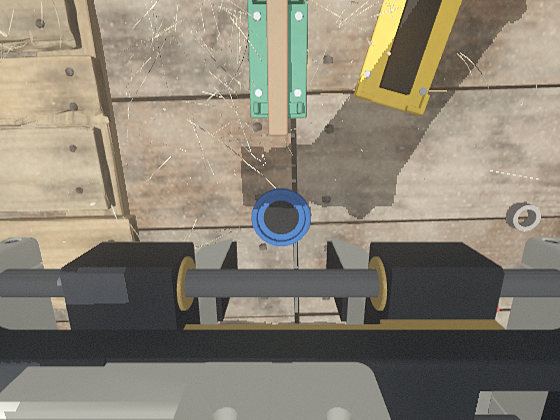

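Call:
move_arm(
  series=[
    [0,2,0,0,0,0],
    [0,4,0,0,0,0],
    [0,4.5,0,0,0,0],
    [0,4.5,0,0,0,0],
    [0,4.5,0,0,0,0],
    [0,4.5,0,0,0,0],
    [0,4.5,0,0,0,0],
    [0,4.5,0,0,0,0],
  ],
  grip=0.8,
)

```text
clock: 22.9
position: [0.6004, 0.0353, 0.2299]
ee_rot: [-0.048, -3.141, -0.0]
force: [0.9, -0.1, -0.2]
width: 0.802
```

Call:
move_arm(
  series=[
    [0,4.5,0,0,0,0],
    [1,4,0,0,0,0],
    [1,2.5,0,0,0,0],
    [1.5,0.6,0,0,0,0],
    [0,0,0,0,0,0],
    [0,0,0,0,0,0],
  ],
)

```text
clock: 23.5
position: [0.6358, 0.1489, 0.2295]
ee_rot: [-0.048, -3.14, 0.001]
force: [0.0, -0.2, -0.1]
width: 0.802
```

```bash
python3 -c "
from h import *
look(['punch_centre','pad_seat','brass_bush_centre'],'w10.png')"
```

```text
punch_centre 0.55 [266. 142.  33.  36.] [59.56 14.96] [3.5 3.4] 88.2
pad_seat 0.76 [374. 132.  52.  51.] [60.41 28.74] [6.2 6.1] 88.2
brass_bush_centre 0.6 [386. 142.  34.  35.] [60.47 29.02] [4.  3.7] 67.1
brass_bush_centre 0.47 [374. 133.  50.  51.] [60.42 28.56] [6.1 5.9] 88.2
23.7 [0.6359 0.149  0.23  ] [-0.049 -3.141  0.   ] jaw 88.20900311428093 F [-0.6  0.5  0.3] w 0.8035947974067306 cam [0.566 0.151 0.369]
```

View pics/w10.png

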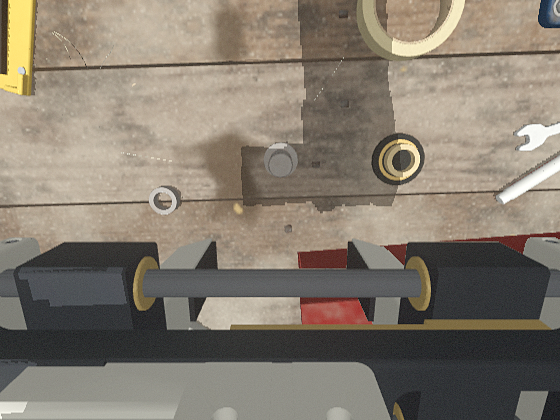

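Call:
move_arm(
  series=[
    [-3.8,0,0,0,0,0],
    [0,0,-4,0,0,0],
    [0,0,-4,0,0,0],
    [0,0,-4,0,0,0],
    [0,0,-3.5,0,0,0],
    [0,0,-2.3,0,0,0],
    [0,0,-1,0,0,0],
    [0,0,0,0,0,0],
  ],
)

```text
clock: 24.5
position: [0.5976, 0.1496, 0.041]
ee_rot: [-0.048, -3.139, 0.001]
force: [0.3, -0.1, 0.4]
width: 0.801
```

Call:
move_arm(
  series=[
    [0,0,0,0,0,0],
    [0,0,0,0,0,0],
    [0,0,0,0,0,0],
    [0,0,0,0,0,0],
    [0,0,0,0,0,0],
    [0,0,0,0,0,0],
    [0,0,0,0,0,0],
    [0,0,0,0,0,0],
  ],
  grip=0,
  force=40,
)

```text
clock: 25.3
position: [0.5984, 0.1499, 0.0419]
ee_rot: [0.047, 3.141, -0.0]
force: [-0.5, -1.2, 3.4]
width: 0.263
```

Call:
move_arm(
  series=[
    [0,0,2,0,0,0],
    [0,0,4,0,0,0],
    [0,-1,4,0,0,0],
    [0,-3,3,0,0,0],
    [0,-4,2,0,0,0],
    [0,-4,0,0,0,0],
    [0,-4,0,0,0,0],
    [0,-4,0,0,0,0],
  ],
)

```text
clock: 26.1
position: [0.5978, -0.0511, 0.1916]
ee_rot: [-0.046, -3.141, -0.0]
force: [-0.4, -0.2, -2.8]
width: 0.257
```

Call:
move_arm(
  series=[
    [0,-4,0,0,0,0],
    [0,-4,0,0,0,0],
    [0,-4,0,0,0,0],
    [1,-4,0,0,0,0],
    [1,-4,0,0,0,0],
    [1,-3,0,0,0,0],
    [0.9,-1.7,0,0,0,0],
    [0,0,0,0,0,0],
  ],
)

```text
clock: 26.9
position: [0.6368, -0.3004, 0.1908]
ee_rot: [-0.053, -3.14, 0.003]
force: [0.1, -0.5, -2.7]
width: 0.26
```

Call:
move_arm(
  series=[
    [0,0,0,0,0,0],
    [0,0,0,0,0,0],
  ],
)

```text
clock: 27.1
position: [0.6372, -0.2953, 0.1913]
ee_rot: [-0.045, -3.14, -0.002]
force: [0.8, 0.0, -2.2]
width: 0.256
```

```bash
python3 -c "
from h import *
look(['dish_seat','punch_centre'],'w11.png')"
```

```text
dish_seat 0.65 [245. 162.  65.  61.] [ 63.28 -29.84] [6.6 7.3] 1.4
27.25 [ 0.6374 -0.2956  0.1919] [-4.400e-02 -3.141e+00 -1.000e-03] jaw 88.377643684984 F [-0.2  0.1 -3.7] w 0.2572617698216475 cam [ 0.567 -0.294  0.331]
```

View pics/w11.png

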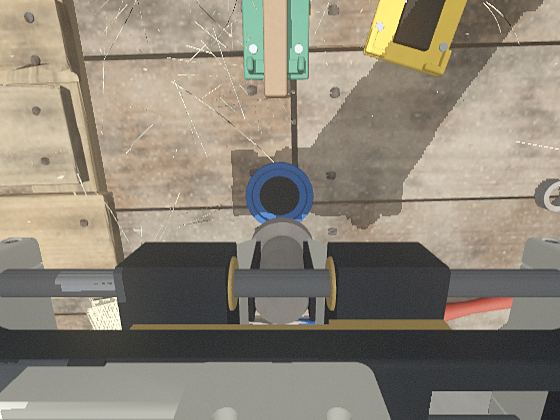

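Call:
move_arm(
  series=[
    [0,-0.2,-4,0,0,0],
    [0,0,-4,0,0,0],
    [0,0,-3,0,0,0],
    [0,0,-2,0,0,0],
    [0,0,-0.8,0,0,0],
    [0,0,-0.4,0,0,0],
    [0,0,0,0,0,0],
    [0,0,0,0,0,0],
  ],
)

```text
clock: 28.05
position: [0.6382, -0.2992, 0.0512]
ee_rot: [0.046, 3.139, -0.001]
force: [0.3, -0.5, -2.4]
width: 0.257
```

Call:
move_arm(
  series=[
    [0,0,-0.1,0,0,0],
    [0,0,0,0,0,0],
    [0,0,0,0,0,0],
  ],
)

```text
clock: 28.35
position: [0.6375, -0.299, 0.0492]
ee_rot: [0.047, 3.141, -0.0]
force: [0.9, 0.5, -3.2]
width: 0.253
```

Call:
move_arm(
  series=[
    [0,0,-0.1,0,0,0],
    [0,0,0,0,0,0],
    [0,0,0,0,0,0],
  ],
)

```text
clock: 28.65
position: [0.6375, -0.2989, 0.048]
ee_rot: [0.047, 3.141, -0.0]
force: [1.1, 0.6, -0.4]
width: 0.257
```

Contact is starting (the load has gone from the wrist). Release and rise.

Call:
move_arm(
  series=[
    [0,0,0,0,0,0],
    [0,0,0,0,0,0],
    [0,0,0,0,0,0],
    [0,0,0,0,0,0],
    [0,0,0,0,0,0],
    [0,0,2,0,0,0],
    [0,0,4,0,0,0],
    [0,0,4,0,0,0],
  ],
  grip=0.7,
)

```text
clock: 29.45
position: [0.6368, -0.2986, 0.1482]
ee_rot: [-0.047, -3.139, -0.001]
force: [0.9, -1.1, -1.1]
width: 0.698
```

Call:
move_arm(
  series=[
    [0,0,4,0,0,0],
    [0,0,4,0,0,0],
    [1.5,0,3,0,0,0],
    [2,0,0,0,0,0],
    [2,0,0,0,0,0],
    [2,0,0,0,0,0],
    [0,0,0,0,0,0],
    [0,0,0,0,0,0],
  ],
)

```text
clock: 30.25
position: [0.7121, -0.2989, 0.2572]
ee_rot: [-0.046, -3.14, 0.0]
force: [-0.8, -0.4, -0.4]
width: 0.702
```

```bash
python3 -c "
from h import *
H.update(push_stick_centre=.035,black_bar_centre=.015,brass_bush_centre=.02)
look(['dish_seat','punch_centre','push_stick_centre','black_bar_centre','nest_seat'],'w12.png')
q=cam('top');save(q[0],'top2.png')
for n in H:
  for o in outline_of('top',n)[:1]:
    k=max(cv2.findContours(o['mask'].astype(np.uint8),0,1)[0],key=cv2.contourArea)[:,0]
    r=cv2.minAreaRect(plane(k,*q[1:],H[n])[:,:2].astype(np.float32)*100);print(n,o['rect'],np.round(r[0],1),np.round(r[1],1),round(r[2]))
"
```

```text
dish_seat 0.97 [253.  96.  53.  58.] [ 63.72 -29.78] [7.  7.1] 88.3
punch_centre 0.78 [265. 107.  32.  39.] [ 63.99 -29.83] [3.7 3.4] 88.3
push_stick_centre 0.93 [270.   0.  15.  30.] [ 52.7  -29.76] [2. 3.] 88.3
nest_seat 0.9 [374.   0.  50.  11.] [ 51.17 -15.89] [5.9 1.2] 88.3
30.55 [ 0.7119 -0.2991  0.2582] [0.047 3.141 0.   ] jaw 88.26900146689763 F [0.7 0.4 0.2] w 0.6962119948469194 cam [ 0.642 -0.297  0.397]
push_stick_centre [392.6, 158.5, 20.2, 27.7] [ 64.  -27.1] [2.9 6.9] 63
brass_bush_centre [159.4, 181.6, 16.8, 15.6] [60.4 28.5] [3.7 3.3] 45
dark_bush_centre [273.9, 163.9, 16.2, 15.9] [64.5  0.3] [3.3 3.1] 44
tape_centre [138.8, 233.0, 45.7, 42.9] [44.6 28.3] [10.5  9.7] 90
dish_seat [392.3, 159.8, 19.5, 22.0] [ 64.7 -27.7] [2.8 6.8] 64
nest_seat [337.9, 224.4, 12.4, 12.6] [ 50.5 -13.5] [1.5 3.3] 58
pad_seat [153.1, 176.7, 27.6, 23.0] [60.5 28.7] [6.  5.9] 63
```

View pics/w12.png

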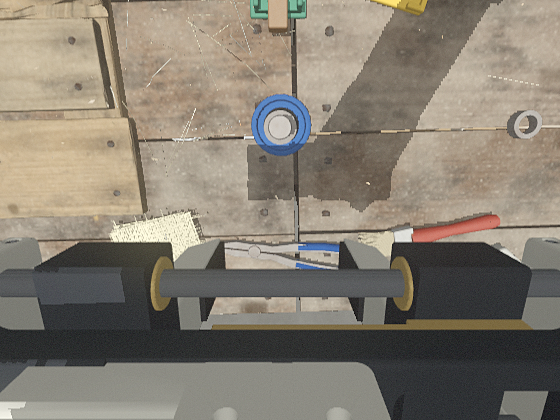

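View pics/top2.png

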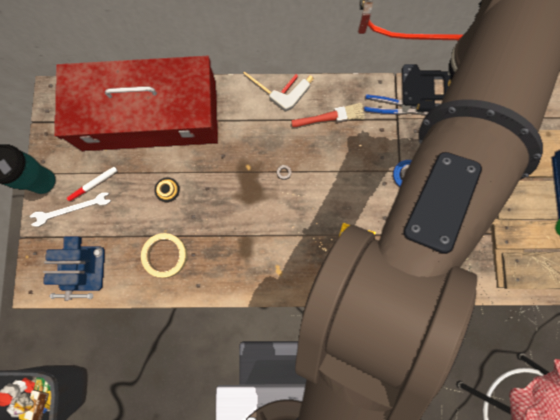

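```bash
python3 -c "
from h import *
print(workorder.sign_off(), monitor.observe()['clock'])"
```

```text
the job is handed in; nothing more can be done
the job is handed in; nothing more can be done
```

All four pieces are in their holders, and the job was handed in at about 31 s, against the limit of 102 s. `sign_off` gives no verdict, so these are my own last checks:

| Piece | Last check |
|---|---|
| Brass bush | Centred on the pad's ring within about 3 mm |
| Black bar | Centred and parallel in the nest by eye in the wrist pictures, between the stops |
| Push stick | Centred across both rests, about 1 mm off across and along; I felt contact at the expected height, about 16 mm above the pick height |
| Punch | Upright in the dish, within about 3 mm of centre |

- **Bystanders:** The grey bush and the tape roll look unmoved in the last top picture. The measured shift of the tape is within the measuring error. The network missed the grey bush in the first top picture, so I have no starting number for it from that camera.
- **Disagreement:** The bar measured about 35 mm wide in the pictures and about 33 mm in the grip, not the 48 mm given. It was gripped and placed without trouble.
- **Not seen at the end:** The arm hid most of the nest and rack in the last top picture. For the bar and stick I rely on the wrist pictures taken just after each was placed. The last wrist picture showed only the far ends of the nest and the stick.

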